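# Roll the lidded pencil pot onto its cork rest

### The arm

A 6-joint arm with a two-finger parallel gripper is mounted at the origin on the work surface. World frame = base frame: x ahead of the robot, y to its left, z up, the work surface at z = 0. Lengths are in m, angles in rad, forces in N, time in s.
With the tool pointing down it reaches from about 0.425 to 0.95 m from the base axis. Payload 3.5 kg.
Tool frame: the origin (TCP) lies on the centre line of the jaws, within the pads' length; the fingertips stand 14 mm ahead of it and the grasp point (between the pads) lies 5 mm behind it (ctrl.finger_overhang is the distance from the TCP to the fingertips, in m); z points along the fingers, y is the line along which they close (so a half turn about z gives the same grasp; the last joint's range is limited). The gripper opens to 85 mm and grips with 20 to 120 N. Pads are 22 mm wide; open, the fingers measure 114 mm over their backs; the gripper's body (76 mm by 85 mm) begins 54 mm behind the grasp point. The pads swing forward as they close: fully open they stand 13 mm farther back than shut.
Start: joints at [1.168, 0.286, 1.577, -0, 1.279, -0.15], TCP at [0.169, 0.654, 0.245] pointing down, gripper open.
Joint ranges: [-2.77, 2.77], [-0.9, 2.22], [0.21, 2.48], [-1.53, 4.67], [0.24, 2.81], [-2.84, 2.84]. Speed limits (rad/s): [2.79, 2.79, 3.14, 3.14, 3.14, 3.14].

### API

Orientations are given as a unit quaternion [x, y, z, w].
In Python, from plant import ctrl gives the robot as it stands.
- The arm moves only by the tool send_rows, never from a script. Its argument "moves" is text: rows parted by semicolons, each of 7 numbers parted by spaces: the turn, a rotation vector about the tool's x, y, z in units of 360 degrees (1.0 is 360 degrees), then the shift along the tool's x, y, z in units of 20 cm (1.0 is 20 cm), then the gripper's target within -1 to 1 (fully open at 1, half-way at 0, shut at -1). A call has 1 to 12 rows; each row is the pose to reach, as a shift and turn from the pose commanded when the call began, along the tool's axes at that moment, turning the shorter way round; what a row does not reach only later rows make up. A row lasts 1/8 s, in which the tool goes at most 62.5 mm and 10.7 degrees, less where a joint would pass 70% of its speed; a pose out of reach is approached as far as the arm can. A call with a number of a shift or a turn outside -1 to 1 is refused whole. A call with a gripper value outside its range is refused whole. The fingers move at their own pace and stop on an object; "newtons" is the grip in N (left out, the last holds). Time passes only in rows, so rows that repeat a pose let the fingers close. It gives the time, the measured TCP pose, the force, the opening and the grip force at its end, in the units of the state.
- ctrl.get_state(): the state, without advancing time (a new reading comes with each control period).
- ctrl.read_camera(name): name is "scene" or "top"; returns a dict with "image" (384x512x3 uint8, red, green, blue), "fovy" (degrees; the focal length in pixels is half the picture's height over the tangent of half this angle, whatever the lens; pixels are square), "cx", "cy" (the principal point, pixels), "extrinsics" (4x4, takes a point from camera to world coordinates). Camera axes: x right, y up, looking along -z (the intrinsics and any distortion apply to the point x, -y, -z); pixel columns grow to the right and rows downward; lengths in m; the calibration is good to about 2 mm. A picture is of the moment at which its call begins. There is no depth.
- ctrl.sign_off(): hands the job in; it is judged then, once.
The state is a dict: "time": time; "qpos": joint angles; "dq": joint speeds; "joint_efforts": joint torques, N m; "eef_pos": TCP position; "tcp_rot": TCP orientation; "contact_force": force on the tool from outside, world axes, zero at the start; "wrist_torque": the same for the moment, N m; "opening": opening from 0.0 (shut) to 1.0 (fully open); "finger_force": force on a finger pad.
Only numpy, scipy, OpenCV 4.12 (cv2) and the standard library are available. Lean on these libraries where they do the work, as an engineer would, in place of code of your own. Each camera call takes 0.05 s, during which the arm holds its last target. There are 200 camera calls.

### The job

The lidded aluminium pencil pot lies on its side on the blue mantel shelf. Roll it along the shelf by pushing across its top with the fingertips, in as many strokes as you need, until it lies still and centred over the dark middle line of the cork rest, with its whole length on the cork. Do not take hold of it, lift it or shove its side, and leave the porcelain dog, the glass cloche, the fidget cube and the lunch tin where they stand.

Things in the scene. Friction and masses are not known exactly. Their poses are not given: they have to be found in the camera images.
- pot: Closed aluminium cylinder, black lid on, 64 mm across, 104 long, 0.16 kg, lying on its side. Origin on its axis at mid-length, 32 mm above the shelf (top at 64 mm); x along the cylinder to the lid, y and z turn as it rolls. Starts 70-125 mm from the cork's middle line, nearly parallel. A fingertip pressing its top with a few N and moving twice as far rolls it without slip; let go, it soon stops rolling.
- cork_pad: The cork rest: a rectangle of cork 180 x 70 mm let in flush with the blue shelf (nothing to feel), with a dark line 3 mm wide along its middle. Fixed during a run. Origin at its centre on the shelf surface (z = 0); its x axis runs along the dark line (the 180 mm way), y across it, z up.
- fidget_cube: Green hard silicone fidget cube, 36 mm, loose, not to be moved; stands on the far side of the cork rest from the pot, 70 to 125 mm from the middle line. Origin at the centre of its underside.
- dog: Sitting white porcelain dog, 110 mm high, base 75 x 56 mm, loose, not to be moved; to the left of the work or beyond it. Origin at the centre of its underside.
- cloche: Small glass cloche on a round wooden foot 100 mm in diameter, 118 mm high, loose, not to be moved; beyond the work or to its left. Origin at the centre of its underside.
- lunch_tin: Closed stainless steel lunch tin with a lever clasp, 98 x 143 x 54 mm, the long way along its y axis (clasp end at -y, about 10 mm proud), loose, not to be moved; beyond the work. Origin at the centre of its underside.
There are look-alikes about, which are no part of the job. What is shaped like the pot but green or red is not meant.

How it is judged:
By the outcome, as a careful person would: the job done as asked, in the order asked, and still so for the second after the job is handed in, with the robot touching nothing.
It also fails if it takes over 58 s, if anything falls off the work surface, if the arm or the gripper's body presses on something with over 40 N, if the wrist force passes 120 N, or if a joint passes its speed limit or range.

## Working session

There is one attempt and no reset: what is moved stays moved. The work goes in short steps, Python scripts to look and compute and a tool call to move; the robot and the scene stay as the last step left them, time stands still between calls to the robot, and variables do not carry over. Pictures are saved under pics/ and viewed, at most 10 in all, crops included, and the job is handed in when it is done.

Besides the shell and the picture viewer there is one more tool, called after ">>>" as name(argument=value, ...) on one line, values as JSON. send_rows: Moves the arm, as the interface text tells. Its arguments: {"type":"object","properties":{"moves":{"type":"string"},"newtons":{"type":"number"}},"required":["moves"]}

```bash
ls; mkdir -p pics; python3 - <<'E'
from plant import ctrl
import cv2,pickle
d={}
for n in("scene","top"):
    c=ctrl.read_camera(n);d[n]=c
    cv2.imwrite(f"pics/{n}0.png",cv2.cvtColor(cv2.resize(c["image"],(800,600),interpolation=cv2.INTER_CUBIC),cv2.COLOR_RGB2BGR))
    print(n,{k:v for k,v in c.items() if k!="image"})
pickle.dump(d,open("d0.pkl","wb"))
print(ctrl.get_state(),ctrl.finger_overhang)
E
```

```text
pics
scene {'fovy': 56.05477444544917, 'cx': 258.6246279729067, 'cy': 193.17805646709328, 'extrinsics': array([[ 0.31388673, -0.73490976,  0.6011512 ,  1.07814811],
       [ 0.94945835,  0.24428547, -0.19711281, -0.11998517],
       [-0.00199237,  0.63263912,  0.77444418,  0.75510052],
       [ 0.        ,  0.        ,  0.        ,  1.        ]])}
top {'fovy': 54.28706407312511, 'cx': 250.67252558320112, 'cy': 193.79983706846264, 'extrinsics': array([[ 0.05553479,  0.97406631, -0.21934154,  0.33031486],
       [-0.99844735,  0.05513119, -0.00796535,  0.04615948],
       [ 0.00433378,  0.21944333,  0.97561562,  1.02046394],
       [ 0.        ,  0.        ,  0.        ,  1.        ]])}
{'time': 0.1, 'qpos': array([ 1.16801691e+00,  2.87110218e-01,  1.57802206e+00,  1.84664505e-05,
        1.27860191e+00, -1.49997550e-01]), 'dq': array([ 2.09955519e-03,  1.62018870e-05, -2.08913244e-03, -1.05793880e-03,
        1.76680425e-03, -1.24902497e-03]), 'joint_efforts': array([ 2.08421084e-04, -4.07293153e+01, -2.93700331e+01, -1.33685694e-04,
        3.33958531e-03,  6.18833997e-07]), 'eef_pos': array([0.16856012, 0.65303672, 0.24406799]), 'tcp_rot': array([ 1.26057269e-01,  9.92022388e-01, -1.02771495e-03, -3.00697230e-04]), 'contact_force': array([ 0.10743642, -0.8073982 ,  0.59594063]), 'wrist_torque': array([-0.01568618, -0.00977858,  0.0271699 ]), 'finger_force': 0.0, 'opening': 1.005012005957178} 0.014
```

View pics/scene0.png

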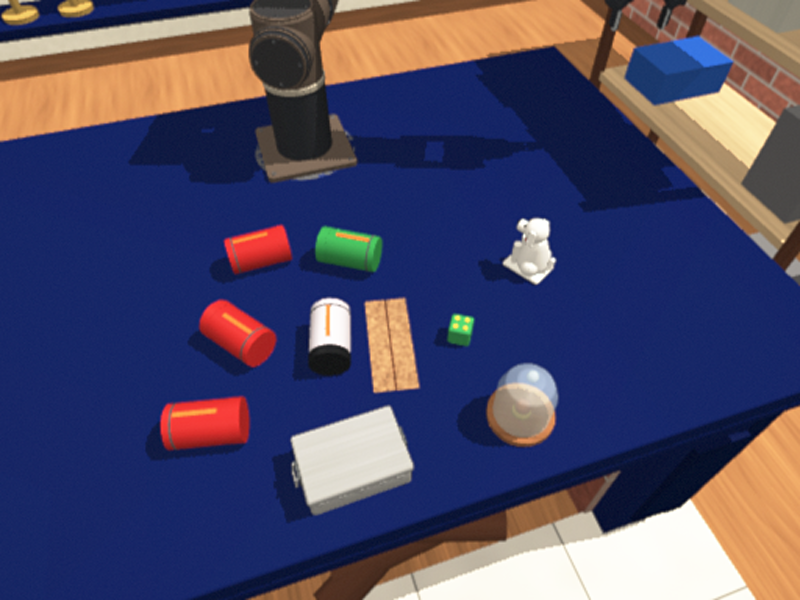

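View pics/top0.png

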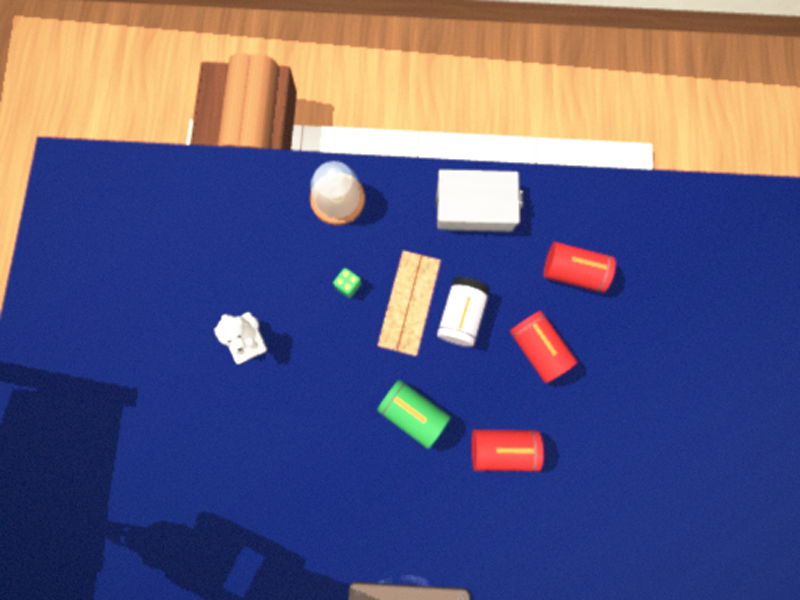

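The top view, at 800x600 scale, shows these look-alikes:
- Red cylinders at (580,267), (544,347) and (508,450).
- A green cylinder at (414,414).
- A white/aluminium one with a black lid at (464,312), which matches the description, so I choose it.

The cork is at (410,303).

```bash
cat > h.py <<'E'
import numpy as np,cv2
from scipy.optimize import minimize
def K(c):
    f=192/np.tan(np.radians(c["fovy"]/2)); return f,c["cx"],c["cy"]
def ray(c,uv,z=0.):
    f,cx,cy=K(c);uv=np.atleast_2d(uv).astype(float);E=c["extrinsics"]
    d=np.c_[(uv[:,0]-cx)/f,-(uv[:,1]-cy)/f,-np.ones(len(uv))]@E[:3,:3].T
    return E[:3,3]+d*((z-E[2,3])/d[:,2])[:,None]
def proj(c,P):
    f,cx,cy=K(c);E=c["extrinsics"];p=(np.asarray(P)-E[:3,3])@E[:3,:3]
    return np.c_[cx-f*p[:,0]/p[:,2],cy+f*p[:,1]/p[:,2]]
def big(m,near=None):
    n,l,s,ce=cv2.connectedComponentsWithStats(m.astype(np.uint8))
    return l==1+np.argmax(s[1:,4]),ce[1+np.argmax(s[1:,4])]
def cork(c):
    im=c["image"].astype(int);r,g,b=im[...,0],im[...,1],im[...,2]
    m=(r-b>35)&(r-g>15)&(r<235)&(r-g<80)
    y,x=np.mgrid[:384,:512];P=ray(c,np.c_[x.ravel(),y.ravel()]).reshape(384,512,3)
    m&=(P[...,0]>.4)&(P[...,0]<.95)&(abs(P[...,1])<.35)
    m=cv2.morphologyEx(m.astype(np.uint8),cv2.MORPH_CLOSE,np.ones((3,3)))
    m,_=big(m); return m
def rect(c,m):
    y,x=np.nonzero(m);P=ray(c,np.c_[x,y])[:,:2]
    (cx,cy),(w,h),a=cv2.minAreaRect((P*1000).astype(np.float32))
    return P.mean(0),np.array([cx,cy])/1000,(w,h),a
def potmask(c,guess):
    """white body + black lid near the guess (world xy)"""
    im=c["image"].astype(int);r,g,b=im[...,0],im[...,1],im[...,2]
    y,x=np.mgrid[:384,:512];P=ray(c,np.c_[x.ravel(),y.ravel()],.03).reshape(384,512,3)
    near=np.hypot(P[...,0]-guess[0],P[...,1]-guess[1])<.085
    m=near&(((r>75)&(abs(r-g)<30)&(b-r<60)&(r-b<25))|((b-r<14)&(r<60)&(r-b<15)))
    return big(cv2.morphologyEx(m.astype(np.uint8),cv2.MORPH_OPEN,np.ones((2,2))))[0]
def sil(c,p,S=4):
    t=np.linspace(0,2*np.pi,48);u=np.array([np.cos(p[2]),np.sin(p[2]),0]);n=np.array([-u[1],u[0],0])
    P=[np.array([p[0],p[1],.032])+s*u+.032*(np.cos(a)*n+np.sin(a)*np.array([0,0,1])) for s in(-.052,.052) for a in t]
    q=cv2.convexHull(((proj(c,P)+.5)*S*16-8).astype(np.int32))
    m=np.zeros((384*S,512*S),np.uint8);cv2.fillConvexPoly(m,q,1,shift=4)
    return cv2.resize(m.astype(np.float32),(512,384),interpolation=cv2.INTER_AREA)
def fit(cams,masks,p0):
    cost=lambda p:sum(np.abs(sil(c,p)-m).sum()/m.sum() for c,m in zip(cams,masks))
    r=minimize(cost,p0,method="Nelder-Mead",options=dict(initial_simplex=np.array(p0)+np.array([[0,0,0],[.02,0,0],[0,.02,0],[0,0,.2]]),xatol=1e-4,fatol=1e-4))
    return r.x,r.fun
E
python3 - <<'E'
import pickle;from h import *
d=pickle.load(open("d0.pkl","rb"))
S=d["scene"];T=d["top"]
for c in(S,T):
    m=cork(c);print("cork",rect(c,m),m.sum())
k=.64
g=ray(T,[464*k,312*k],.032)[0];print("guess",g,ray(S,[330*k,335*k],.032)[0])
ms=[potmask(c,g) for c in(S,T)]
print([m.sum() for m in ms])
for a in([S],[ms[0]]),([T],[ms[1]]),([S,T],ms):print("pot",fit(*a,[g[0],g[1],-.2]))
for n,uv,z in(("cube",(347,283),.03),("dog",(242,340),.03),("cloche",(337,205),0),("tin",(478,200),.054)):print(n,ray(T,[uv[0]*k,uv[1]*k],z)[0])
p,_=fit([S,T],ms,[g[0],g[1],-.2])
out=[]
for c,m in zip((S,T),ms):
    im=cv2.cvtColor(c["image"],cv2.COLOR_RGB2BGR);u,v=proj(c,[[p[0],p[1],.032]])[0].astype(int)
    a=im[v-50:v+50,u-65:u+65].copy();b=a.copy()
    for mm,col in((sil(c,p)>.5,(0,255,0)),(m,(255,0,255))):
        cs,_=cv2.findContours(mm[v-50:v+50,u-65:u+65].astype(np.uint8),0,1);cv2.drawContours(b,cs,-1,col,1)
    out.append(np.hstack([a,b]))
cv2.imwrite("pics/crop.png",cv2.resize(np.vstack(out),None,fx=3,fy=3,interpolation=cv2.INTER_NEAREST)[:600])
E
```

```text
cork (array([ 0.88997357, -0.0080002 ]), array([ 0.89367975, -0.00913409]), (486.01507568359375, 42.682098388671875), 89.9693832397461) 3801
cork (array([0.90820973, 0.273001  ]), array([0.89899451, 0.26921112]), (160.05508422851562, 101.69831848144531), 89.99356842041016) 1043
guess [ 0.54336831 -0.07132857  0.032     ] [ 0.54417488 -0.06838681  0.032     ]
[np.int64(1145), np.int64(963)]
pot (array([ 0.54720585, -0.06698039, -0.24015879]), np.float64(0.11058951965065503))
pot (array([ 0.54007611, -0.07149972, -0.23376078]), np.float64(0.12947819314641745))
pot (array([ 0.54235549, -0.06927749, -0.23906381]), np.float64(0.3901787536220055))
cube [0.58401818 0.1341719  0.03      ]
dog [0.47351754 0.30595835 0.03      ]
cloche [0.73984536 0.16617444 0.        ]
tin [ 0.74178468 -0.08764266  0.054     ]
```

View pics/crop.png

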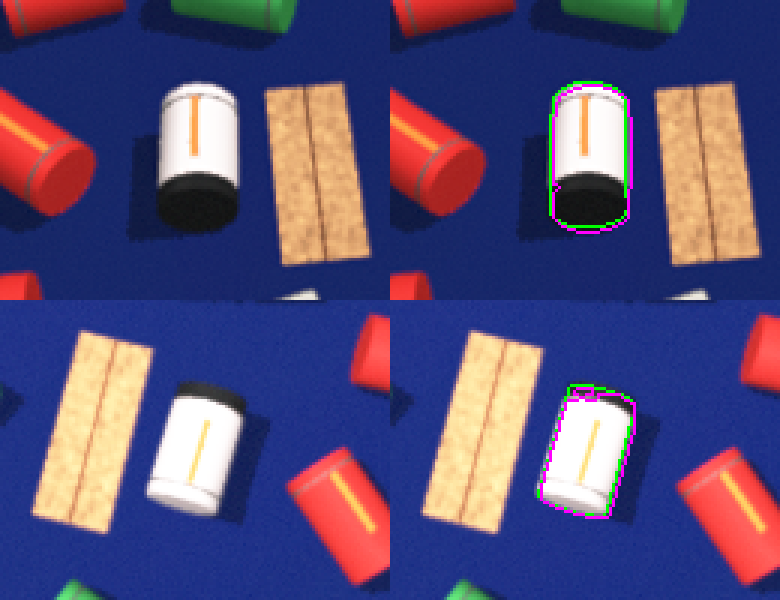

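The crop shows the aluminium pot with its black lid and orange stripe, with the cork just beside it. The choice is right. Next I refine both masks.

```bash
python3 - <<'E'
s=open("h.py").read()
s=s.replace("m=near&(((r>75)&(abs(r-g)<30)&(b-r<60)&(r-b<25))|((b-r<14)&(r<60)&(r-b<15)))","m=near&(b<1.7*r+2)&~((r-b>30)&(r-g>12)&(g-b>8)&(r-g<90))&~((r-g>60)&(r-b>60))&~((g-r>25)&(g-b>25))")
s=s.replace("big(cv2.morphologyEx(m.astype(np.uint8),cv2.MORPH_OPEN,np.ones((2,2))))[0]","big(cv2.morphologyEx(cv2.morphologyEx(m.astype(np.uint8),cv2.MORPH_CLOSE,np.ones((5,5))),cv2.MORPH_OPEN,np.ones((3,3))))[0]")
s=s.replace("m=(r-b>35)&(r-g>15)&(r<235)&(r-g<80)","m=(r-b>35)&(g-b>15)&(r-g>5)").replace("m&=(P[...,0]>.4)&(P[...,0]<.95)&(abs(P[...,1])<.35)","m&=np.hypot(P[...,0]-.55,P[...,1]-.035)<.13")
open("h.py","w").write(s)
E
cat > meas.py <<'E'
import pickle;from h import *
d=pickle.load(open("d0.pkl","rb"));S=d["scene"];T=d["top"]
T0=T["image"]
for c in(S,T):
    print("cork",rect(c,cork(c)))
k=.64;g=ray(T,[464*k,312*k],.032)[0]
ms=[potmask(c,g) for c in(S,T)]
print([m.sum() for m in ms],[sil(c,[.542,-.069,-.239]).sum() for c in(S,T)])
for a in([S],[ms[0]]),([T],[ms[1]]),([S,T],ms):print("pot",fit(*a,[g[0],g[1],-.2]))
E
python3 meas.py
```

```text
cork (array([0.57006036, 0.02210125]), array([0.56473633, 0.02319491]), (69.33682250976562, 179.7926025390625), 78.64179229736328)
cork (array([0.56237195, 0.02431995]), array([0.56405426, 0.02412282]), (69.93147277832031, 179.94241333007812), 78.72958374023438)
[np.int64(1243), np.int64(1057)] [np.float32(1216.5), np.float32(1015.375)]
pot (array([ 0.54359737, -0.0691674 , -0.26355944]), np.float64(0.04334271922767498))
pot (array([ 0.54327649, -0.06963221, -0.2441549 ]), np.float64(0.05617313150425733))
pot (array([ 0.54380404, -0.06928275, -0.25577091]), np.float64(0.10067470550313544))
```

The pot is about 95 mm from the line and the cork's axis yaw is about -0.198. The tool's y axis already lies along the roll direction, so I will use shut fingers and stroke along tool +y. First the transit.

>>> send_rows(moves="-0 0 0 -0.17 -0.19 0 -1;0 0 0 -0.34 -0.38 0 -1;0 0 0 -0.51 -0.57 0 -1;0 0 0 -0.68 -0.77 0 -1;0 0 0 -0.68 -0.77 0 -1", newtons=30)

```text
time: 0.72
eef_pos: [0.2629, 0.4679, 0.2446]
tcp_rot: [0.128, 0.992, -0.001, -0.0]
contact_force: [-0.3, 0.3, -0.8]
opening: 0.001
finger_force: 0.0
```

>>> send_rows(moves="0 0 0 -0.17 -0.19 0 -1;0 0 0 -0.34 -0.38 0 -1;0 0 0 -0.51 -0.57 0 -1;0 0 0 -0.68 -0.77 0 -1;0 0 0 -0.68 -0.77 0 -1")

```text
time: 1.35
eef_pos: [0.3562, 0.2856, 0.2453]
tcp_rot: [0.128, 0.992, -0.0, 0.0]
contact_force: [-0.0, 0.3, -0.9]
opening: 0.002
finger_force: 0.0
```

>>> send_rows(moves="0 0 0 -0.17 -0.19 0 -1;0 0 0 -0.34 -0.38 0 -1;0 0 0 -0.51 -0.57 0 -1;0 0 0 -0.68 -0.77 0 -1;0 0 0 -0.68 -0.77 0 -1")

```text
time: 1.98
eef_pos: [0.4495, 0.103, 0.2453]
tcp_rot: [0.128, 0.992, 0.0, -0.0]
contact_force: [-1.2, 0.2, 0.8]
opening: -0.003
finger_force: 0.0
```

>>> send_rows(moves="0 0 0 -0.17 -0.19 0 -1;0 0 0 -0.34 -0.38 0 -1;0 0 0 -0.51 -0.57 0 -1;0 0 0 -0.68 -0.77 0 -1;0 0 0 -0.68 -0.77 0.3 -1;0 0 0 -0.68 -0.77 0.6 -1;0 0 0 -0.68 -0.77 0.6 -1")

```text
time: 2.85
eef_pos: [0.5376, -0.0756, 0.1195]
tcp_rot: [0.125, 0.992, 0.002, -0.007]
contact_force: [-0.5, -0.4, 0.5]
opening: 0.0
finger_force: 0.0
```

>>> send_rows(moves="0 0 0 -0.01 0 0 -1;0 0 0 -0.01 0 0.1 -1;0 0 0 -0.01 0 0.18 -1;0 0 0 -0.01 0 0.18 -1")

```text
time: 3.35
eef_pos: [0.5435, -0.0791, 0.0897]
tcp_rot: [0.126, 0.992, 0.0, 0.0]
contact_force: [-0.4, -0.3, 0.3]
opening: 0.003
finger_force: 0.0
```

>>> send_rows(moves="0 0 0 0 0 0.01 -1;0 0 0 0 0 0.01 -1")

```text
time: 3.6
eef_pos: [0.5438, -0.0796, 0.0881]
tcp_rot: [0.126, 0.992, -0.0, 0.001]
contact_force: [0.7, -0.6, 0.0]
opening: -0.001
finger_force: 0.0
```

>>> send_rows(moves="0 0 0 0 0 0.01 -1;0 0 0 0 0 0.01 -1")

```text
time: 3.85
eef_pos: [0.5433, -0.0795, 0.0853]
tcp_rot: [0.126, 0.992, 0.0, -0.0]
contact_force: [-0.4, 0.2, -0.0]
opening: 0.001
finger_force: 0.0
```

>>> send_rows(moves="0 0 0 0 0 0.02 -1;0 0 0 0 0 0.02 -1")

```text
time: 4.1
eef_pos: [0.543, -0.0794, 0.0808]
tcp_rot: [0.126, 0.992, 0.0, -0.001]
contact_force: [-0.5, 0.2, -0.2]
opening: 0.001
finger_force: 0.0
```

>>> send_rows(moves="0 0 0 0 0 0.01 -1;0 0 0 0 0 0.01 -1")

```text
time: 4.35
eef_pos: [0.5432, -0.0794, 0.0791]
tcp_rot: [0.126, 0.992, 0.0, -0.0]
contact_force: [0.0, -0.8, 0.3]
opening: 0.002
finger_force: 0.0
```

>>> send_rows(moves="0 0 0 0 0 0.01 -1;0 0 0 0 0 0.01 -1")

```text
time: 4.6
eef_pos: [0.5436, -0.0795, 0.0778]
tcp_rot: [0.126, 0.992, -0.0, 0.0]
contact_force: [-1.0, -0.0, 2.6]
opening: 0.002
finger_force: 1.6
```

>>> send_rows(moves="0 0 0 0 0 0.005 -1;0 0 0 0 0.03 0.005 -1;0 0 0 0 0.07 0.005 -1;0 0 0 0 0.11 0.005 -1;0 0 0 0 0.14 0.005 -1;0 0 0 0 0.16 0.005 -1")

```text
time: 5.35
eef_pos: [0.5517, -0.0482, 0.0778]
tcp_rot: [0.126, 0.992, -0.0, -0.0]
contact_force: [-3.8, 0.5, 7.2]
opening: 0.001
finger_force: 4.2
```

>>> send_rows(moves="0 0 0 0 0.03 0 -1;0 0 0 0 0.04 0 -1;0 0 0 0 0.04 -0.15 -1;0 0 0 0 -0.06 -0.45 -1;0 0 0 0 -0.3 -0.5 -1;0 0 0 0 -0.6 -0.5 -1;0 0 0 0 -0.6 -0.5 -1")

```text
time: 6.22
eef_pos: [0.5207, -0.1679, 0.1765]
tcp_rot: [0.129, 0.992, -0.0, 0.0]
contact_force: [0.3, 1.3, -0.5]
opening: -0.005
finger_force: 0.0
```

```bash
cat > look.py <<'E'
import sys;from h import *;from plant import ctrl
g=[float(a) for a in sys.argv[1:3]];t=sys.argv[3]
C=np.array([.5644,.0237]);a=-.198;u=np.array([np.cos(a),np.sin(a)]);n=np.array([-u[1],u[0]])
cs=[ctrl.read_camera(k) for k in("scene","top")];ms=[potmask(c,g) for c in cs]
for i,j in(([0],"scene"),([1],"top"),([0,1],"both")):
    p,e=fit([cs[k] for k in i],[ms[k] for k in i],[*g,-.24]);q=p[:2]-C
    print(j,p.round(4),"along %.1f across %.1f mm yawrel %.1f deg cost %.3f"%(q@u*1e3,q@n*1e3,np.degrees(p[2]-a),e))
s=ctrl.get_state();print(s["time"],s["eef_pos"])
if t!="-":
    o=[cv2.resize(cv2.cvtColor(c["image"],cv2.COLOR_RGB2BGR)[v-75:v+75,w-100:w+100],None,fx=2,fy=2,interpolation=cv2.INTER_CUBIC)
       for c in cs for w,v in [proj(c,[[*p[:2],.03]])[0].astype(int)]]
    cv2.imwrite(f"pics/{t}.png",np.hstack(o))
E
python3 look.py .547 -.052 a1
```

```text
scene [ 0.5482 -0.0488 -0.2732] along -1.6 across -74.2 mm yawrel -4.3 deg cost 0.102
top [ 0.5494 -0.0458 -0.2233] along -1.1 across -71.1 mm yawrel -1.5 deg cost 0.145
both [ 0.5485 -0.0487 -0.261 ] along -1.3 across -74.1 mm yawrel -3.6 deg cost 0.256
6.325 [ 0.52100206 -0.16486762  0.17584489]
```

View pics/a1.png

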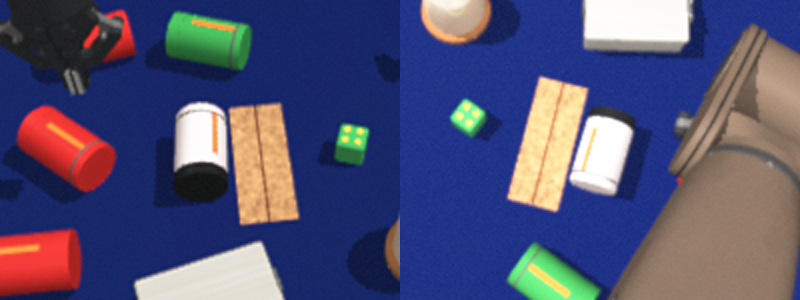

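Rolling works as predicted: the pot moved 20 mm for 40 mm of finger travel. It still has 74 mm to go and is about 3.5° off parallel. Next I stroke nearer the lid end with a small twist.

>>> send_rows(moves="0 0 0 -0.08 0.25 0 -1;0 0 0 -0.08 0.5 0 -1;0 0 0 -0.08 0.545 0.2 -1;0 0 0 -0.08 0.545 0.4 -1;0 0 0 -0.08 0.545 0.47 -1;0 0 0 -0.08 0.545 0.47 -1;0 0 0 -0.08 0.545 0.47 -1")

```text
time: 7.2
eef_pos: [0.5654, -0.0633, 0.0841]
tcp_rot: [0.126, 0.992, -0.0, 0.001]
contact_force: [-0.1, 1.9, -1.0]
opening: -0.002
finger_force: 0.0
```

>>> send_rows(moves="0 0 0 0 0 0.03 -1;0 0 0 0 0 0.03 -1")

```text
time: 7.45
eef_pos: [0.5656, -0.0638, 0.0779]
tcp_rot: [0.126, 0.992, -0.0, 0.002]
contact_force: [1.6, -0.3, 3.1]
opening: 0.002
finger_force: 1.4
```

>>> send_rows(moves="0 0 0 0 0 0.007 -1;0 0 -0.001 0 0.03 0.007 -1;0 0 -0.003 0 0.07 0.007 -1;0 0 -0.005 0 0.11 0.007 -1;0 0 -0.007 0 0.15 0.007 -1;0 0 -0.009 0 0.18 0.007 -1;0 0 -0.009 0 0.2 0.007 -1;0 0 -0.009 0 0.2 0.003 -1")

```text
time: 8.45
eef_pos: [0.5755, -0.0244, 0.0774]
tcp_rot: [0.098, 0.995, -0.0, 0.002]
contact_force: [1.8, 0.1, 3.2]
opening: -0.003
finger_force: 1.7
```

>>> send_rows(moves="0 0 0 0 0 -0.15 -1;0 0 0 0 -0.06 -0.4 -1;0 0 0 0 -0.3 -0.5 -1;0 0 0 0 -0.6 -0.5 -1;0 0 0 0 -0.6 -0.5 -1")

```text
time: 9.07
eef_pos: [0.5497, -0.1454, 0.1758]
tcp_rot: [0.101, 0.995, -0.0, -0.0]
contact_force: [0.4, 1.6, -0.3]
opening: -0.002
finger_force: 0.0
```

```bash
python3 look.py .553 -.03 -
```

```text
scene [ 0.5536 -0.0316 -0.2432] along 0.2 across -56.3 mm yawrel -2.6 deg cost 0.060
top [ 0.5525 -0.0318 -0.2376] along -0.8 across -56.7 mm yawrel -2.3 deg cost 0.062
both [ 0.5528 -0.0318 -0.2318] along -0.4 across -56.7 mm yawrel -1.9 deg cost 0.129
9.175 [ 0.54991409 -0.14228051  0.17494293]
```

>>> send_rows(moves="0 0 0 -0.03 0.25 0 -1;0 0 0 -0.03 0.47 0 -1;0 0 0 -0.03 0.485 0.2 -1;0 0 0 -0.03 0.485 0.4 -1;0 0 0 -0.03 0.485 0.47 -1;0 0 0 -0.03 0.485 0.485 -1;0 0 0 -0.03 0.485 0.493 -1;0 0 0 -0.03 0.485 0.496 -1;0 0 0 -0.03 0.485 0.496 -1")

```text
time: 10.3
eef_pos: [0.5763, -0.0484, 0.0777]
tcp_rot: [0.098, 0.995, -0.0, 0.001]
contact_force: [-0.5, 1.0, 2.5]
opening: 0.004
finger_force: 1.2
```

>>> send_rows(moves="0 0 0 0 0 0.007 -1;0 0 -0.001 0 0.03 0.008 -1;0 0 -0.003 0 0.07 0.008 -1;0 0 -0.005 0 0.11 0.008 -1;0 0 -0.007 0 0.15 0.008 -1;0 0 -0.009 0 0.18 0.008 -1;0 0 -0.009 0 0.2 0.008 -1;0 0 -0.009 0 0.2 0.003 -1")

```text
time: 11.3
eef_pos: [0.5853, -0.0091, 0.0778]
tcp_rot: [0.07, 0.998, -0.0, 0.003]
contact_force: [1.5, 0.1, 2.7]
opening: 0.002
finger_force: 1.5
```

>>> send_rows(moves="0 0 0 0 0 -0.15 -1;0 0 0 0 -0.06 -0.4 -1;0 0 0 0 -0.3 -0.5 -1;0 0 0 0 -0.6 -0.5 -1;0 0 0 0 -0.6 -0.5 -1")

```text
time: 11.92
eef_pos: [0.5656, -0.1312, 0.1758]
tcp_rot: [0.072, 0.997, -0.0, -0.0]
contact_force: [-0.5, 0.3, 0.1]
opening: 0.001
finger_force: 0.0
```

```bash
python3 look.py .557 -.013 -
```

```text
scene [ 0.5579 -0.0122 -0.2548] along 0.7 across -36.4 mm yawrel -3.3 deg cost 0.031
top [ 0.5575 -0.0124 -0.2576] along 0.4 across -36.7 mm yawrel -3.4 deg cost 0.062
both [ 0.558  -0.0123 -0.2529] along 0.8 across -36.5 mm yawrel -3.1 deg cost 0.095
12.025 [ 0.56578166 -0.12794951  0.17506349]
```

Position is tracking well, at -36.5 mm, but yaw is still about -3.2°. This time I press harder at the lid end, so the ground load sits there, and twist more while rolling.

>>> send_rows(moves="0 0 0.018 -0.06 0.25 0 -1;0 0 0.018 -0.06 0.47 0 -1;0 0 0.018 -0.06 0.493 0.2 -1;0 0 0.018 -0.06 0.493 0.4 -1;0 0 0.018 -0.06 0.493 0.47 -1;0 0 0.018 -0.06 0.493 0.485 -1;0 0 0.018 -0.06 0.493 0.493 -1;0 0 0.018 -0.06 0.493 0.497 -1;0 0 0.018 -0.06 0.493 0.497 -1")

```text
time: 13.15
eef_pos: [0.5931, -0.0321, 0.0778]
tcp_rot: [0.126, 0.992, -0.0, 0.001]
contact_force: [-0.5, 0.2, 2.3]
opening: -0.006
finger_force: 1.0
```

>>> send_rows(moves="0 0 0 0 0 0.015 -1;0 0 -0.002 0 0.03 0.017 -1;0 0 -0.005 0 0.07 0.017 -1;0 0 -0.009 0 0.11 0.017 -1;0 0 -0.013 0 0.15 0.017 -1;0 0 -0.017 0 0.18 0.017 -1;0 0 -0.02 0 0.2 0.017 -1")

```text
time: 14.02
eef_pos: [0.6043, 0.0072, 0.0775]
tcp_rot: [0.063, 0.998, 0.0, 0.002]
contact_force: [-3.7, 2.4, 14.3]
opening: 0.002
finger_force: 6.9
```

>>> send_rows(moves="0 0 0 0 0 0 -1;0 0 0 0 0 -0.15 -1;0 0 0 0 -0.06 -0.4 -1;0 0 0 0 -0.3 -0.5 -1;0 0 0 0 -0.6 -0.5 -1;0 0 0 0 -0.6 -0.5 -1")

```text
time: 14.78
eef_pos: [0.5867, -0.1157, 0.1739]
tcp_rot: [0.066, 0.998, -0.001, 0.001]
contact_force: [-0.5, 0.1, -0.0]
opening: 0.0
finger_force: 0.0
```

```bash
python3 look.py .562 .007 a2
```

```text
scene [ 0.5622  0.0027 -0.1736] along 2.0 across -21.1 mm yawrel 1.4 deg cost 0.037
top [ 0.5612  0.0028 -0.1687] along 1.0 across -21.1 mm yawrel 1.7 deg cost 0.059
both [ 0.5619  0.0028 -0.1712] along 1.7 across -21.0 mm yawrel 1.5 deg cost 0.099
14.875 [ 0.58669651 -0.11242134  0.17293011]
```

View pics/a2.png

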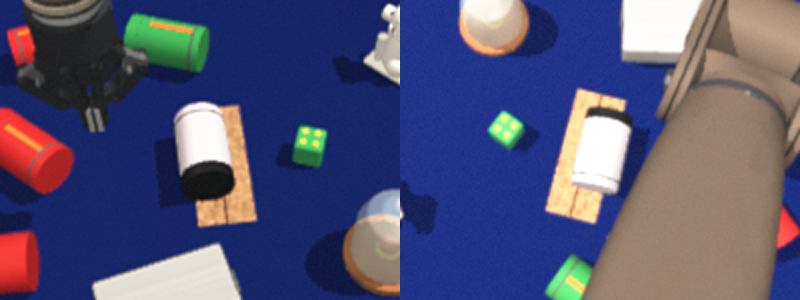

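Yaw is now +1.5° with 21 mm to go. Next is the main closing stroke with a small counter-twist.

>>> send_rows(moves="0 0 0 0.01 0.25 0 -1;0 0 0 0.01 0.47 0 -1;0 0 0 0.01 0.495 0.2 -1;0 0 0 0.01 0.495 0.4 -1;0 0 0 0.01 0.495 0.46 -1;0 0 0 0.01 0.495 0.475 -1;0 0 0 0.01 0.495 0.482 -1;0 0 0 0.01 0.495 0.486 -1;0 0 0 0.01 0.495 0.486 -1")

```text
time: 16.0
eef_pos: [0.5985, -0.0138, 0.0777]
tcp_rot: [0.064, 0.998, -0.0, 0.001]
contact_force: [-1.0, -0.1, 5.2]
opening: 0.0
finger_force: 2.7
```

>>> send_rows(moves="0 0 0 0 0 0.012 -1;0 0 0.001 0 0.03 0.013 -1;0 0 0.002 -0.002 0.07 0.013 -1;0 0 0.003 -0.004 0.11 0.013 -1;0 0 0.004 -0.006 0.15 0.013 -1;0 0 0.005 -0.008 0.18 0.013 -1;0 0 0.006 -0.008 0.195 0.013 -1;0 0 0.006 -0.008 0.195 0.013 -1")

```text
time: 17.0
eef_pos: [0.6063, 0.0253, 0.0775]
tcp_rot: [0.082, 0.997, 0.0, 0.002]
contact_force: [-3.9, 1.6, 12.8]
opening: -0.002
finger_force: 6.5
```

>>> send_rows(moves="0 0 0 0 0 0 -1;0 0 0 0 0 -0.15 -1;0 0 0 0 -0.06 -0.4 -1;0 0 0 0 -0.3 -0.5 -1;0 0 0 0 -0.6 -0.5 -1;0 0 0 0 -0.6 -0.5 -1")

```text
time: 17.75
eef_pos: [0.5843, -0.0971, 0.1742]
tcp_rot: [0.085, 0.996, -0.001, 0.001]
contact_force: [0.1, 0.9, 0.9]
opening: 0.002
finger_force: 0.0
```

```bash
python3 look.py .564 .022 a3
```

```text
scene [ 0.5658  0.0223 -0.1993] along 1.7 across -1.1 mm yawrel -0.1 deg cost 0.104
top [ 0.5654  0.0217 -0.2094] along 1.3 across -1.7 mm yawrel -0.7 deg cost 0.228
both [ 0.5658  0.0219 -0.2022] along 1.7 across -1.5 mm yawrel -0.2 deg cost 0.331
17.85 [ 0.58423209 -0.09388775  0.17324316]
```

View pics/a3.png

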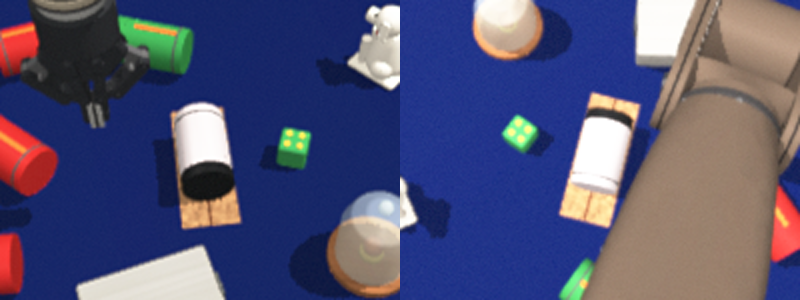

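```bash
cat > fine.py <<'E'
from h import *;from plant import ctrl
C=np.array([.5644,.0237]);a=-.198;u=np.array([np.cos(a),np.sin(a)]);n=np.array([-u[1],u[0]])
o=[]
for k in("scene","top"):
    c=ctrl.read_camera(k);im=c["image"].astype(int);r,g,b=im[...,0],im[...,1],im[...,2]
    near=cv2.dilate((sil(c,[.5655,.022,-.2])>.3).astype(np.uint8),np.ones((9,9)))>0
    m=near&(b<1.7*r+2)&(r-b<28)
    m=cv2.morphologyEx(m.astype(np.uint8),cv2.MORPH_OPEN,np.ones((3,3)));m,_=big(m)
    q=cv2.convexHull(np.argwhere(m)[:,::-1].astype(np.int32));mm=np.zeros((384,512),np.uint8);cv2.fillConvexPoly(mm,q,1)
    p,e=fit([c],[mm],[.56,.02,-.22]);d=p[:2]-C
    print(k,p.round(4),"along %.1f across %.1f yaw %.1f cost %.3f"%(d@u*1e3,d@n*1e3,np.degrees(p[2]-a),e))
    w,v=proj(c,[[*p[:2],.03]])[0].astype(int);A=c["image"][v-37:v+37,w-33:w+33,::-1];A=cv2.resize(A,None,fx=6,fy=6,interpolation=cv2.INTER_CUBIC)
    for s,col in((sil(c,p)>.5,(0,255,0)),(mm>0,(255,0,255))):
        S=cv2.resize(s[v-37:v+37,w-33:w+33].astype(np.uint8),None,fx=6,fy=6,interpolation=cv2.INTER_NEAREST)
        cs,_=cv2.findContours(S,0,1);A=A.copy();cv2.drawContours(A,cs,-1,col,1)
    o.append(A)
cv2.imwrite("pics/fine.png",np.hstack(o))
E
python3 fine.py
```

```text
scene [ 0.5663  0.0236 -0.2075] along 1.9 across 0.3 yaw -0.5 cost 0.039
top [ 0.5669  0.0243 -0.1491] along 2.3 across 1.0 yaw 2.8 cost 0.078
```

View pics/fine.png

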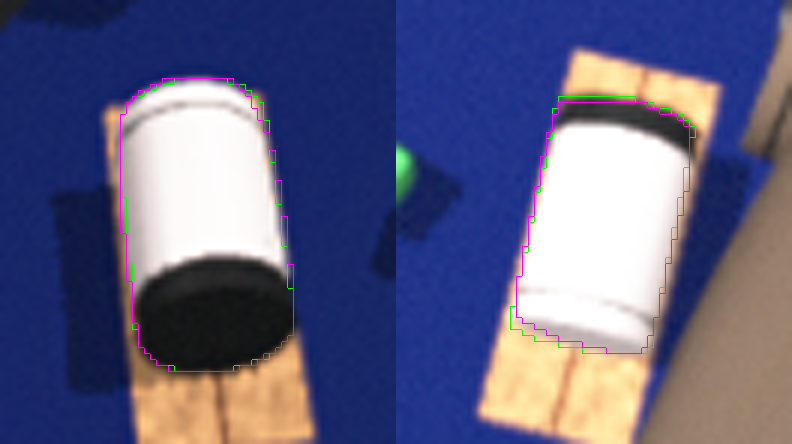

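The overlay shows the pot's silhouette at about (205,225) in the scene view and (605,225) in the top view. It lies parallel on the cork, with the dark line coming out at both ends at mid-width. Two fits put it within about 1 mm of the line and near 0° off parallel, and the arm is clear, so I am handing it in.

```bash
python3 -c "
from plant import ctrl;print(ctrl.sign_off())"
```

```text
the job is handed in; nothing more can be done
None
```

I rolled the pot onto the cork rest in five strokes across its top and handed the job in: it measured within about 2 mm of the dark line and roughly parallel, with its whole length on the cork and the arm clear; no verdict came back.

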